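Start a drying run of mushrooms

ROBOT

A 6-joint arm with a two-finger parallel gripper is mounted at the origin on the work surface. World frame = base frame: x ahead of the robot, y to its left, z up, the work surface at z = 0. Lengths are in m, angles in rad, forces in N, time in s.
With the tool pointing down it reaches from about 0.35 to 0.975 m from the base axis. Payload 4.9 kg.
Tool frame: the origin (TCP) lies on the centre line of the jaws, within the pads' length; the fingertips stand 25 mm ahead of it and the grasp point (between the pads) lies 6 mm ahead of it; z points along the fingers, y is the line along which they close (so a half turn about z gives the same grasp; the last joint's range is limited). The gripper opens to 85 mm and grips with 20 to 120 N. Pads are 22 mm wide; open, the fingers measure 114 mm over their backs; the gripper's body (76 mm by 85 mm) begins 54 mm behind the grasp point. The pads swing forward as they close: fully open they stand 13 mm farther back than shut.
Start: joints at [1.077, 0.053, 1.613, -0, 1.476, -0.119], TCP at [0.229, 0.582, 0.232] pointing down, gripper open.
Joint ranges: [-3.01, 3.01], [-1.01, 2.22], [0.06, 2.58], [-1.02, 4.17], [0.09, 2.62], [-3.14, 3.14]. Speed limits (rad/s): [2.57, 2.57, 3.14, 3.14, 3.14, 3.14].

INTERFACE

Orientations are given as a unit quaternion [w, x, y, z].
In Python, from plant import state, grab_frame, get_calibration, job gives the robot as it stands. The module is installed in compiled form; this text tells all that it offers.
- The arm moves only by the tool move_arm, never from a script. Its argument "targets" is a list that holds one entry, the list of rows, each a list of 5 numbers: the opening in per cent of the stroke, from 0 (shut) to 100 (fully open), then the shift along the tool's x, y, z as a fraction of full scale, then the turn about the tool's z as a fraction of full scale. A call has 1 to 5 rows; each row shifts and turns the commanded pose from where the row before left it, along the tool's axes as they then stand; what a row does not reach is not made up. Full scale, the value 1, is 0.6 m for a shift and 6 degrees for a turn. A row lasts 1/12 s, in which the tool goes at most 41.7 mm and 7.16 degrees, less where a joint would pass 70% of its speed; a pose out of reach is approached as far as the arm can. A call with a number of a shift or a turn outside -1 to 1 is refused whole. A call with a gripper value outside its range is refused whole. The fingers move at their own pace and stop on an object; the grip force is fixed at half the most. Time passes only in rows, so rows that do not move let the fingers close. It gives the time, the measured TCP pose, the force, the opening and the grip force at its end, in the units of the state.
- state(): the state, without advancing time (a new reading comes with each control period).
- grab_frame(name): name is "scene" or "top" or "wrist"; returns the picture (400x640x3 uint8, red, green, blue); there is no depth.
- get_calibration(name): a dict with "vertical_fov" (degrees; the focal length in pixels is half the picture's height over the tangent of half this angle, whatever the lens; pixels are square), "cx", "cy" (the principal point, pixels), "R" (3x3) and "t" (3): a world point X has camera coordinates R X + t. Camera axes: x right, y down, z forward; pixel columns grow to the right and rows downward; lengths in m; the calibration is good to about 2 mm. A picture is of the moment at which its call begins: read the wrist's pose just before it. get_calibration takes no time and is no camera call; for the wrist camera it gives the pose at the moment of the call.
- job.job_done(): hands the job in; it is judged then, once.
The state is a dict: "time": time; "joint_pos": joint angles; "joint_vel": joint speeds; "joint_efforts": joint torques, N m; "tool_pos": TCP position; "tool_rot": TCP orientation; "contact_force": force on the tool from outside, world axes, zero at the start; "ft_torque": the same for the moment, N m; "gripper_width": opening from 0.0 (shut) to 1.0 (fully open); "grasp_force": force on a finger pad.
Only numpy, scipy, OpenCV 4.12 (cv2) and the standard library are available. Lean on these libraries where they do the work, as an engineer would, in place of code of your own. Each camera call takes 0.05 s, during which the arm holds its last target. There are 200 camera calls.

TASK

Start the mushroom dryer: first push the blue drawer fully home, then push the orange tab to slide the vent shutter on top all the way open, uncovering the slots, and last press the green start button right down and let it come back up. Just push with the fingertips: lift nothing, keep the mushrooms in the drawer, and leave the punnet, bottle and brush where they are.

Things in the scene. Friction and masses are not known exactly. Their poses are not given: they have to be found in the camera images.
- dryer: Low steel tabletop dryer, fixed to the bench: 260 (x, depth) x 300 (y, width) x 130 mm high. Origin at the centre of its underside; its x axis points from the drawer side into the dryer, y to the left seen from the robot, z up. The drawer comes out of its front face, at x = -130 mm, towards -x.
- drawer (a joint): Opening of the blue drawer in m: 0 = fully home (end stop), 0.13 = furthest out. Moves straight along the dryer's x axis, about 2 N of friction, stays where it is left. The front panel is 268 wide x 62 mm high, from 52 to 114 mm above the bench, and still stands 12 mm proud of the dryer's face when home.
- drawer_pull (a point): Centre of the front face of the black pull strip on the blue drawer front, 106 mm above the bench. The strip is 140 mm long (along the dryer's y), 16 mm high and stands 14 mm out from the blue panel. Axes as the dryer's. Pushing it along the dryer's +x closes the drawer; with the drawer home it lies at x = -156 mm in the dryer's frame.
- vent (a joint): Travel of the vent shutter in m: 0 = shut (slots covered), 0.065 = fully open (end stop). It slides along the dryer's +y (left) with about 1.5 N of friction and stays where it is left.
- vent_tab (a point): Centre of the top of the upright orange tab on the white vent shutter, on the dryer's top. The tab is 44 mm (dryer x) by 8 mm (dryer y, the way it slides) and 32 mm high; its top is 165 mm and the shutter plate's upper face 134 mm above the bench. The plate is 76 x 64 mm (x, y), the tab over its centre. Axes as the dryer's.
- startbox: Grey box with a yellow top plate, 90 x 90 x 80 mm high, fixed to the bench, on either side of the dryer. Origin at the centre of its underside. It carries the green start button at the centre of its top.
- start (a joint): Travel of the green start button in m: 0 = up, 0.006 = right down; springs back. Right down takes 5 N.
- start_top (a point): Centre of the top of the green round button, 32 mm across, facing up; it is pressed straight down.
- mushroom1: Loose brown mushroom of 20 g standing in the drawer, 42 mm across the cap, 41 mm high; origin under the foot of the stem. The drawer's inner floor is 58 mm above the bench.
- mushroom2: Loose brown mushroom of 20 g standing in the drawer, 42 mm across the cap, 41 mm high; origin under the foot of the stem. The drawer's inner floor is 58 mm above the bench.
- mushroom3: Loose brown mushroom of 20 g standing in the drawer, 42 mm across the cap, 41 mm high; origin under the foot of the stem. The drawer's inner floor is 58 mm above the bench.
- mushroom4: Loose brown mushroom of 20 g standing in the drawer, 42 mm across the cap, 41 mm high; origin under the foot of the stem. The drawer's inner floor is 58 mm above the bench.
- punnet: Black open punnet full of mushrooms, 150 x 110 x 55 mm high, 0.3 kg, loose on the bench beside the dryer, opposite the start box. Origin at the centre of its underside. Leave alone.
- sanitiser: White bottle with a blue cap, 66 mm across, 170 mm high, loose, standing to the right of the dryer. Origin at the centre of its underside. Leave alone.
- brush: Mushroom brush, 170 mm long and some 25 mm high, lying loose on the bench between the robot and the dryer, roughly across, partly below the open drawer at times. Origin near its middle, its x axis along its length. Leave alone.
There are look-alikes about, which are no part of the job. What is shaped like the mushroom3 but pink, red or yellow is not meant.

How it is judged:
By the outcome, as a careful person would: the job done as asked, in the order asked, and still so for the second after the job is handed in, with the robot touching nothing.
It also fails if it takes over 59 s, if anything falls off the work surface, if the arm or the gripper's body presses on something with over 40 N, if the wrist force passes 120 N, or if a joint passes its speed limit or range.

## Working session

There is one attempt and no reset: what is moved stays moved. The work goes in short steps, Python scripts to look and compute and a tool call to move; the robot and the scene stay as the last step left them, time stands still between calls to the robot, and variables do not carry over. Pictures are saved under pics/ and viewed, at most 10 in all, crops included, and the job is handed in when it is done.

Besides the shell and the picture viewer there is one more tool, called after ">>>" as name(argument=value, ...), one argument or row to a line, values as JSON. move_arm: Moves the arm, as the interface text tells. Shift numbers are shares of 0.6 m and turn numbers shares of 6 degrees, none past 1 either way. Its arguments: {"type":"object","properties":{"targets":{"type":"array"}},"required":["targets"]}

```bash
mkdir -p pics
cat > h.py <<'E'
import numpy as np, cv2
from plant import state, grab_frame, get_calibration, job
def ray(name,u,v,z,c=None):
    c=c or get_calibration(name); R=np.array(c["R"]);t=np.array(c["t"])
    f=200/np.tan(np.radians(c["vertical_fov"])/2)
    d=R.T@np.array([(u-c["cx"])/f,(v-c["cy"])/f,1]); o=-R.T@t
    return o+d*(z-o[2])/d[2]
def proj(name,X):
    c=get_calibration(name); p=np.array(c["R"])@np.array(X)+np.array(c["t"])
    f=200/np.tan(np.radians(c["vertical_fov"])/2)
    return p[:2]/p[2]*f+[c["cx"],c["cy"]]
def save(name,fn):
    im=grab_frame(name); cv2.imwrite("pics/"+fn,cv2.cvtColor(im,cv2.COLOR_RGB2BGR)); return im
E
python3 - <<'E'
from h import *
save("top","top0.png");save("scene","scene0.png")
print(state())
for n in("top","scene"):
    c=get_calibration(n);print(n,c["vertical_fov"],-np.array(c["R"]).T@c["t"])
E
```

```text
{'time': 0.1, 'joint_pos': array([ 1.07700900e+00,  5.33061165e-02,  1.61415361e+00, -2.37602547e-05,
        1.47601102e+00, -1.18984125e-01]), 'joint_vel': array([-0.00110593, -0.00077849, -0.00274821, -0.00032195, -0.00028605,
       -0.00097902]), 'joint_efforts': array([-7.68027519e-06, -3.94903529e+01, -3.71363211e+01, -9.50294861e-05,
        3.96339339e-03, -1.20664161e-06]), 'tool_pos': array([0.22853269, 0.58111251, 0.23067833]), 'tool_rot': array([-2.71955235e-04,  1.86305422e-01,  9.82491429e-01, -8.98882034e-04]), 'contact_force': array([-0.40367074, -0.53582585, -0.13929872]), 'ft_torque': array([ 0.00163626, -0.04295964, -0.0092624 ]), 'grasp_force': 0.0, 'gripper_width': 1.0046452256365679}
top 47.057920380282134 [ 0.32309824 -0.00865533  1.09342813]
scene 57.25813113744704 [0.83929389 0.42689079 0.94326419]
```

View pics/top0.png

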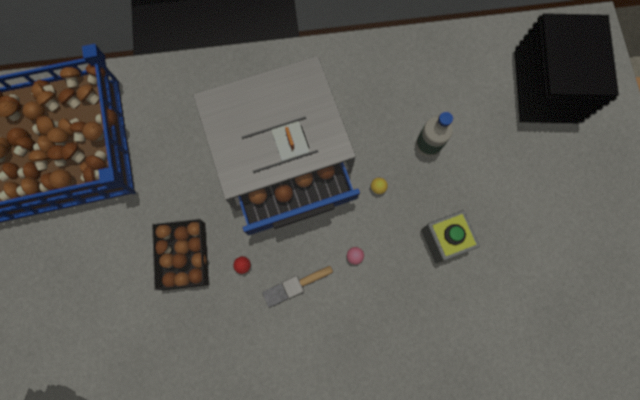

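View pics/scene0.png

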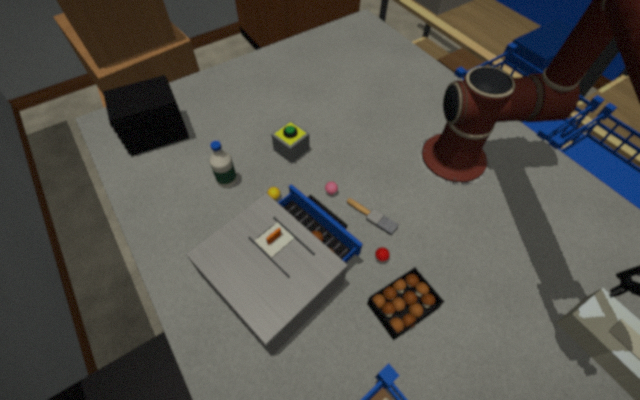

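The top view (640x400) shows the dryer with its corners near (195,97), (317,58), (353,158) and (228,197). The blue drawer front runs from (246,228) to (357,194), the tab is at (290,137), and the green button at (456,234). The scene view shows the tab at (274,236) and the button at (290,131). Possible mix-ups:
- **Orange tab (290,137):** the brown mushrooms in the drawer and the orange brush handle (318,275).
- **Blue drawer front (300,212):** the blue crate (60,140) and the bottle cap (445,119).
- **Green button (456,234):** the dark green bottle label (433,140).
- **Mushroom look-alikes:** red (242,265), pink (355,256) and yellow (379,186).

```bash
cat > m.py <<'E'
from h import *
def blob(im,lo,hi,box):
    h=cv2.cvtColor(im,cv2.COLOR_RGB2HSV); m=cv2.inRange(h,lo,hi); k=np.zeros_like(m); x0,y0,x1,y1=box; k[y0:y1,x0:x1]=255; m&=k
    n,l,s,c=cv2.connectedComponentsWithStats(m)
    i=1+np.argmax(s[1:,4]); return np.argwhere(l==i)[:,::-1].astype(np.float32),s[i,4],c[i]
E
python3 - <<'E'
from m import *
T=cv2.cvtColor(cv2.imread("pics/top0.png"),cv2.COLOR_BGR2RGB);S=cv2.cvtColor(cv2.imread("pics/scene0.png"),cv2.COLOR_BGR2RGB)
for n,im,bt,bb in(("top",T,(275,120,305,155),(435,215,475,255)),("scene",S,(255,220,295,255),(270,115,315,150))):
    p,a,c=blob(im,(3,110,60),(20,255,255),bt);print(n,"tab",a,c,ray(n,*c,0.155).round(4),cv2.minAreaRect(p))
    p,a,c=blob(im,(45,110,30),(80,255,255),bb);print(n,"btn",a,c,ray(n,*c,0.088).round(4),cv2.minAreaRect(p))
p,a,c=blob(T,(105,130,50),(125,255,255),(230,150,370,240));print("drawer",a)
r=cv2.minAreaRect(p);print(r)
for q in((195,97),(317,58),(353,158),(228,197)): print(q,ray("top",*q,.13).round(4))
for q in((246,228),(357,194)): print(q,ray("top",*q,.114).round(4))
A=cv2.resize(T[40:270,180:490],None,fx=2.5,fy=2.5,interpolation=cv2.INTER_CUBIC);cv2.imwrite("pics/c1.png",cv2.cvtColor(np.clip(A*1.5,0,255).astype(np.uint8),cv2.COLOR_RGB2BGR))
E
```

```text
top tab 60 [289.16666667 137.2       ] [0.6856 0.0104 0.155 ] ((289.1499938964844, 137.45001220703125), (19.922346115112305, 3.1622774600982666), 71.56504821777344)
top btn 157 [456.21656051 233.27388535] [ 0.441  -0.3291  0.088 ] ((456.0000305175781, 233.5), (13.435027122497559, 13.435027122497559), 45.0)
scene tab 116 [273.42241379 235.60344828] [0.6868 0.0124 0.155 ] ((273.5, 235.50001525878906), (7.027819633483887, 17.959983825683594), 51.34019470214844)
scene btn 74 [289.56756757 129.94594595] [ 0.4376 -0.3319  0.088 ] ((290.0, 130.0), (10.0, 8.0), 0.0)
drawer 803
((297.20001220703125, 198.6000213623047), (30.99032211303711, 120.79901123046875), 71.56504821777344)
(195, 97) [0.8183 0.2118 0.13  ]
(317, 58) [ 0.8797 -0.0749  0.13  ]
(353, 158) [ 0.6293 -0.1228  0.13  ]
(228, 197) [0.5763 0.1572 0.13  ]
(246, 228) [0.5069 0.1272 0.114 ]
(357, 194) [ 0.5513 -0.1216  0.114 ]
```

View pics/c1.png

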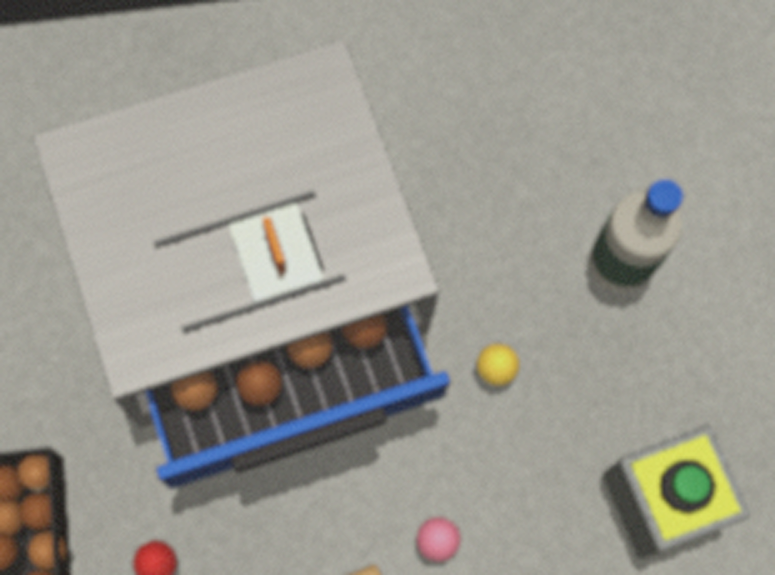

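The crop confirms the choices: the orange tab sits on the white plate, the blue front has the black strip, and the green button is on the yellow plate. The dryer is yawed about 11° and its centre is near (0.726, 0.043). I'll shut the gripper and turn the tool to match the dryer's axes.

>>> move_arm(
  targets=[
    [[0,0,0,0,-1],[0,0,0,0,-1],[0,0,0,0,-1],[0,0,0,0,-1],[0,0,0,0,-1]],
  ],
)

```text
time: 0.52
tool_pos: [0.2286, 0.5813, 0.2311]
tool_rot: [-0.0, -0.077, 0.997, -0.001]
contact_force: [-0.7, 0.3, 0.4]
gripper_width: 0.3
grasp_force: 0.0
```

```bash
cat >> h.py <<'E'
from scipy.spatial.transform import Rotation as Ro
def go(X):
    s=state();w,x,y,z=s["tool_rot"];R=Ro.from_quat([x,y,z,w]).as_matrix()
    d=R.T@(np.array(X)-s["tool_pos"]);print("tcp",s["tool_pos"].round(4),"F",s["contact_force"].round(1),"toolx ang",np.degrees(np.arctan2(R[1,0],R[0,0])).round(2),"shift frac",(d/.6).round(4),"t",s["time"])
E
python3 - <<'E'
from h import *
go((.45,-.015,.23))
print(ray("top",304,218,.106),ray("top",304,215,.114))
E
```

```text
tcp [0.2286 0.5813 0.2311] F [-0.7  0.3  0.4] toolx ang -171.18 shift frac [-0.2122 -1.0386  0.0026] t 0.5167
[5.14399641e-01 3.13254156e-04 1.06000000e-01] [ 0.51943619 -0.00055531  0.114     ]
```

>>> move_arm(
  targets=[
    [[0,-0.013,-0.065,0,-0.4],[0,-0.013,-0.065,0,0],[0,-0.013,-0.065,0,0],[0,-0.013,-0.065,0,0],[0,-0.013,-0.065,0,0]],
  ],
)

```text
time: 0.93
tool_pos: [0.3024, 0.3951, 0.2311]
tool_rot: [-0.0, -0.096, 0.995, -0.0]
contact_force: [0.7, -0.3, -0.6]
gripper_width: -0.002
grasp_force: 0.0
```

>>> move_arm(
  targets=[
    [[0,-0.013,-0.065,0,0],[0,-0.013,-0.065,0,0],[0,-0.013,-0.065,0,0],[0,-0.013,-0.065,0,0],[0,-0.013,-0.065,0,0]],
  ],
)

```text
time: 1.35
tool_pos: [0.3777, 0.211, 0.2314]
tool_rot: [-0.0, -0.095, 0.995, -0.0]
contact_force: [1.1, -0.3, -0.6]
gripper_width: 0.001
grasp_force: 0.0
```

>>> move_arm(
  targets=[
    [[0,-0.013,-0.06,0,0],[0,-0.013,-0.06,0,0],[0,-0.013,-0.06,0,0],[0,-0.013,-0.06,0,0],[0,0,0,0,0]],
  ],
)

```text
time: 1.77
tool_pos: [0.437, 0.0725, 0.2315]
tool_rot: [-0.0, -0.092, 0.996, -0.001]
contact_force: [-0.3, 0.3, 0.8]
gripper_width: -0.0
grasp_force: 0.0
```

Run:
```python
from h import *
go((.46,-.011,.12))
save("wrist","w1.png")
```

```text
tcp [0.437  0.0725 0.2315] F [-0.3  0.3  0.8] toolx ang -169.49 shift frac [-0.0124 -0.1434  0.1861] t 1.7667
```

View pics/w1.png

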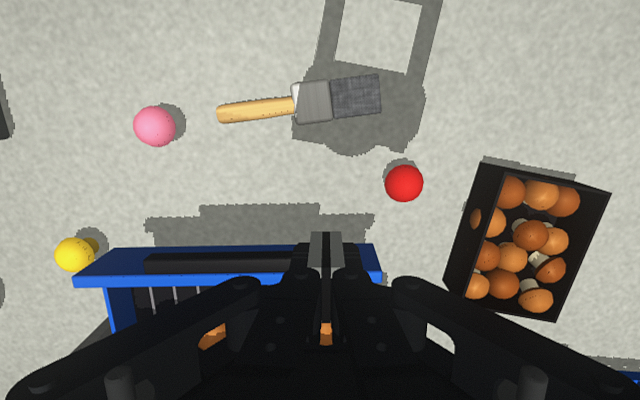

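The wrist view shows the blue front's outer top edge from (112,248) to (378,244), nearly parallel to the tool's y axis. The strip starts at about (147,255), and the brush and the stray mushrooms are clear. I'll measure the edges from here.

Run:
```python
from h import *
for q in((112,248),(378,244),(75,278),(381,272)): print(q,[ray("wrist",*q,z).round(4) for z in(.052,.114)])
for q in((147,255),(146,272),(290,253)): print(q,ray("wrist",*q,.114).round(4),ray("wrist",*q,.098).round(4))
go((.46,-.011,.12))
```

```text
(112, 248) [array([ 0.554 , -0.1274,  0.052 ]), array([ 0.5188, -0.0908,  0.114 ])]
(378, 244) [array([0.4995, 0.1414, 0.052 ]), array([0.4747, 0.1261, 0.114 ])]
(75, 278) [array([ 0.596 , -0.1651,  0.052 ]), array([ 0.5526, -0.1213,  0.114 ])]
(381, 272) [array([0.53  , 0.1516, 0.052 ]), array([0.4993, 0.1344, 0.114 ])]
(147, 255) [ 0.5198 -0.0619  0.114 ] [ 0.529  -0.0696  0.098 ]
(146, 272) [ 0.5359 -0.062   0.114 ] [ 0.546  -0.0696  0.098 ]
(290, 253) [0.4961 0.0555 0.114 ] [0.5038 0.0551 0.098 ]
tcp [0.4361 0.0749 0.2313] F [ 0.1 -0.   0.3] toolx ang -169.41 shift frac [-0.013  -0.148   0.1855] t 1.8167
```

>>> move_arm(
  targets=[
    [[0,-0.005,-0.045,0,-0.15],[0,-0.005,-0.045,0,0],[0,-0.005,-0.045,0.02,0],[0,0,0,0.06,0],[0,0,0,0.06,0]],
  ],
)

```text
time: 2.23
tool_pos: [0.4623, -0.0004, 0.1488]
tool_rot: [0.002, -0.103, 0.995, -0.0]
contact_force: [0.3, 0.3, -1.5]
gripper_width: -0.003
grasp_force: 0.0
```

>>> move_arm(
  targets=[
    [[0,0,0,0.045,0],[0,-0.02,0,0,0],[0,-0.015,0,0,0],[0,-0.01,0,0,0],[0,-0.01,0,0,0]],
  ],
)

```text
time: 2.65
tool_pos: [0.4944, 0.0074, 0.1221]
tool_rot: [0.001, -0.104, 0.995, -0.0]
contact_force: [0.9, -0.6, 0.5]
gripper_width: -0.004
grasp_force: 0.0
```

Run:
```python
from h import *
go((.56,.017,.12))
```

```text
tcp [0.4944 0.0074 0.1221] F [ 0.9 -0.6  0.5] toolx ang -168.1 shift frac [-0.1103 -0.0068  0.0038] t 2.65
```

>>> move_arm(
  targets=[
    [[0,-0.005,0,0,0],[0,-0.007,0,0,0],[0,-0.008,0,0,0],[0,-0.01,0,0,0],[0,-0.01,0,0,0]],
  ],
)

```text
time: 3.07
tool_pos: [0.5171, 0.0115, 0.1211]
tool_rot: [0.0, -0.103, 0.995, -0.0]
contact_force: [1.6, 0.6, 0.2]
gripper_width: 0.0
grasp_force: 0.0
```

>>> move_arm(
  targets=[
    [[0,-0.01,0,0,0],[0,-0.01,0,0,0],[0,-0.01,0,0,0],[0,-0.01,0,0,0],[0,-0.008,0,0,0]],
  ],
)

```text
time: 3.48
tool_pos: [0.5453, 0.0175, 0.1208]
tool_rot: [-0.0, -0.103, 0.995, -0.0]
contact_force: [-0.3, 0.9, 0.2]
gripper_width: 0.005
grasp_force: 0.0
```

Run:
```python
from h import *
im=save("top","t2.png")
A=cv2.resize(im[40:300,180:490],None,fx=2,fy=2,interpolation=cv2.INTER_CUBIC)
cv2.imwrite("pics/c2.png",cv2.cvtColor(np.clip(A*1.5,0,255).astype(np.uint8),cv2.COLOR_RGB2BGR))
go((.57,.017,.12))
```

```text
tcp [0.5459 0.0176 0.1209] F [-0.2 -0.5 -0.4] toolx ang -168.17 shift frac [-0.0391 -0.0092  0.0015] t 3.5333
```

View pics/c2.png

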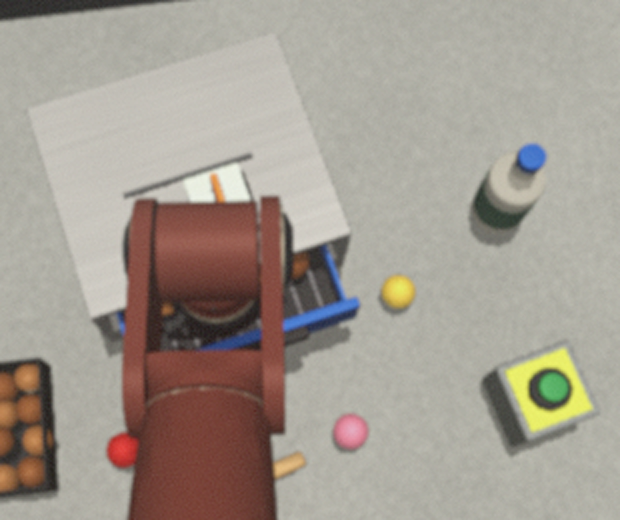

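The arm hides most of the drawer. The blue front's right end is at about (358,190) in full-frame pixels, so the drawer has barely moved. I'll check with the wrist camera.

Run:
```python
from m import *
save("wrist","w2.png")
T0=cv2.cvtColor(cv2.imread("pics/top0.png"),cv2.COLOR_BGR2RGB);T2=cv2.cvtColor(cv2.imread("pics/t2.png"),cv2.COLOR_BGR2RGB)
for T in(T0,T2):
    p,a,c=blob(T,(105,130,50),(125,255,255),(325,150,370,240)); print(a,c, p[:,0].max(), p[p[:,0]>353].mean(0))
```

```text
264 [342.45833333 192.90151515] 358.0 [355.80768 192.15384]
267 [342.34456929 192.917603  ] 358.0 [355.72 192.24]
```

View pics/w2.png

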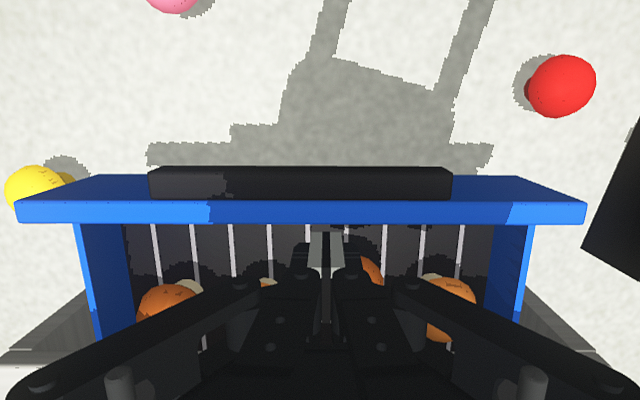

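The fingers are behind the front panel, over the drawer's inside. The panel's inner top edge is at row ~205 and the fingertips are at (325,235), so my x estimate or the tip height is off. I'll check both against the fingertip before moving.

Run:
```python
from h import *
s=state();p=s["tool_pos"];w,x,y,z=s["tool_rot"];R=Ro.from_quat([x,y,z,w]).as_matrix()
for d in(0,.006,.025): print(d,proj("wrist",p+R[:,2]*d).round(1),proj("top",p+R[:,2]*d).round(1),proj("scene",p+R[:,2]*d).round(1))
c=get_calibration("wrist");print("wcam",(-np.array(c["R"]).T@c["t"]).round(4),c["vertical_fov"],np.array(c["R"]).round(3).tolist())
for n,q in(("panel L",(585,203)),("panel R",(15,203)),("strip L",(452,172)),("strip R",(149,172)),("yellow mush",(38,185))): print(n,ray("wrist",*q,.114).round(4),ray("wrist",*q,.098).round(4))
print(ray("top",358,191,.114),ray("top",246,228,.114))
```

```text
0 [326.4 252.1] [294.2 203.8] [322.4 217.4]
0.006 [326.3 246.6] [294.4 204.4] [322.3 218.5]
0.025 [326.2 231.8] [294.8 206.3] [322.2 222.2]
wcam [0.4806 0.0034 0.2628] 61.387820461915844 [[-0.205, 0.979, 0.001], [0.945, 0.197, 0.26], [0.254, 0.055, -0.966]]
panel L [0.5   0.13  0.114] [0.5021 0.1436 0.098 ]
panel R [ 0.5537 -0.1272  0.114 ] [ 0.5616 -0.1412  0.098 ]
strip L [0.4986 0.0655 0.114 ] [0.5005 0.0721 0.098 ]
strip R [ 0.5265 -0.0679  0.114 ] [ 0.5314 -0.0756  0.098 ]
yellow mush [ 0.5428 -0.1167  0.114 ] [ 0.5495 -0.1297  0.098 ]
[ 0.55772936 -0.12474494  0.114     ] [0.50694256 0.12715435 0.114     ]
```

Run:
```python
from h import *
im=save("scene","s2.png")
A=cv2.resize(im[130:290,230:430],None,fx=3.7,fy=3.7,interpolation=cv2.INTER_CUBIC)
cv2.imwrite("pics/c3.png",cv2.cvtColor(np.clip(A*1.5,0,255).astype(np.uint8),cv2.COLOR_RGB2BGR))
s=state();p=s["tool_pos"];w,x,y,z=s["tool_rot"];R=Ro.from_quat([x,y,z,w]).as_matrix()
for d in(-.005,.005,.015,.025):print(d,[proj("wrist",p+R@np.array([h,0,d]))[1].round(0) for h in(.011,.005,0,-.011)])
```

```text
-0.005 [np.float64(234.0), np.float64(246.0), np.float64(257.0), np.float64(279.0)]
0.005 [np.float64(226.0), np.float64(238.0), np.float64(247.0), np.float64(269.0)]
0.015 [np.float64(218.0), np.float64(230.0), np.float64(239.0), np.float64(259.0)]
0.025 [np.float64(212.0), np.float64(223.0), np.float64(232.0), np.float64(251.0)]
```

View pics/c3.png

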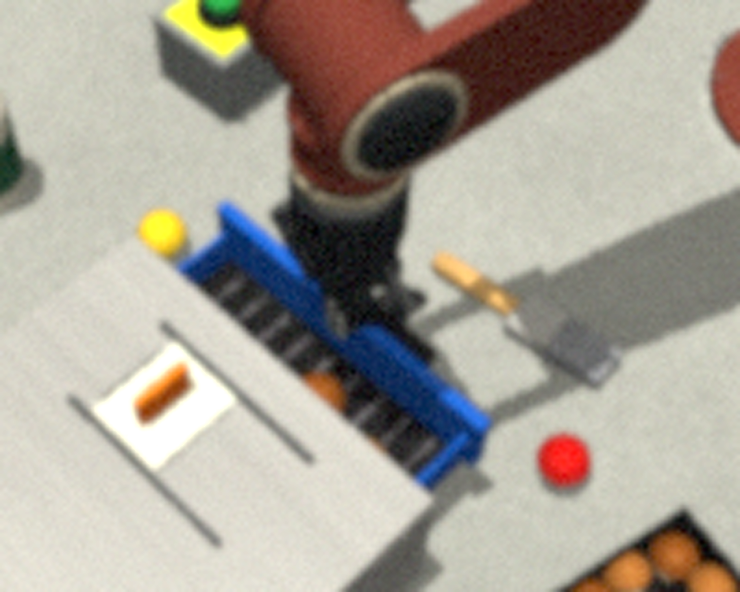

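The scene crop shows the fingertip at about (340,335), hanging over the panel's top edge. Nothing is touched and the drawer hasn't moved. With a 22 mm pad width, the tip's row in the wrist view fits a tip near z≈0.12, so the shut fingers slid over the panel. I'll back out by going up, back and lower in front.

>>> move_arm(
  targets=[
    [[0,0,0,-0.05,0],[0,0.05,-0.01,0,0],[0,0.055,-0.005,0,0],[0,0.055,0,0,0],[0,0,0,0,0]],
  ],
)

```text
time: 4.05
tool_pos: [0.4472, -0.0113, 0.1487]
tool_rot: [-0.002, -0.102, 0.995, 0.0]
contact_force: [0.7, -0.4, -1.1]
gripper_width: 0.003
grasp_force: 0.0
```

>>> move_arm(
  targets=[
    [[0,0,0,0.05,0],[0,0,0,0.045,0],[0,0,0,0,0],[0,-0.02,0,0,0],[0,-0.01,0,0,0]],
  ],
)

```text
time: 4.47
tool_pos: [0.471, -0.0073, 0.0944]
tool_rot: [0.0, -0.103, 0.995, -0.0]
contact_force: [1.0, 0.3, -0.9]
gripper_width: -0.0
grasp_force: 0.0
```

>>> move_arm(
  targets=[
    [[0,-0.01,0,0,0],[0,-0.01,0,0,0],[0,-0.01,0,0,0],[0,-0.01,0,0,0],[0,-0.01,0,0,0]],
  ],
)

```text
time: 4.88
tool_pos: [0.5003, -0.0011, 0.0941]
tool_rot: [0.0, -0.103, 0.995, -0.0]
contact_force: [-0.1, 0.3, 0.1]
gripper_width: -0.003
grasp_force: 0.0
```

Run:
```python
from m import *
go((.57,.017,.095))
im=save("wrist","w3.png");T=save("top","t3.png")
p,a,c=blob(T,(105,130,50),(125,255,255),(325,150,370,240)); print(a,c, p[:,0].max())
```

```text
tcp [ 0.5003 -0.0011  0.0941] F [-0.1  0.3  0.1] toolx ang -168.17 shift frac [-0.1199  0.0058 -0.0014] t 4.8833
158 [348.43670886 188.92405063] 358.0
```

View pics/w3.png

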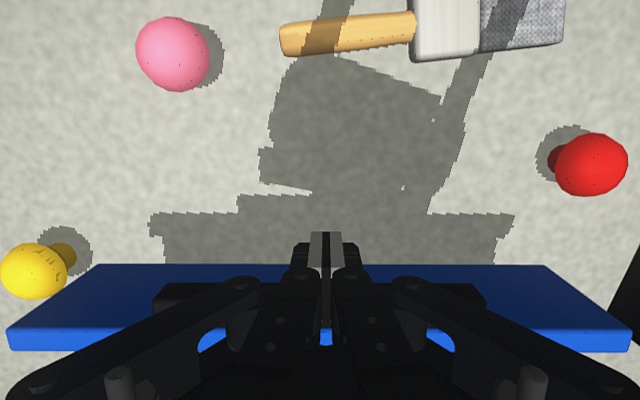

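The fingers are now low and in front of the strip, with the tip at (325,232) and the panel at rows 265–350. Pushing on.

>>> move_arm(
  targets=[
    [[0,-0.01,0,0,0],[0,-0.01,0,0,0],[0,-0.01,0,0,0],[0,-0.01,0,0,0],[0,-0.01,0,0,0]],
  ],
)

```text
time: 5.4
tool_pos: [0.5291, 0.005, 0.0935]
tool_rot: [-0.0, -0.103, 0.995, 0.0]
contact_force: [-1.6, -1.0, -0.6]
gripper_width: -0.0
grasp_force: 1.1
```

```bash
cat >> m.py <<'E'
def drawer():
    T=grab_frame("top"); p,a,c=blob(T,(105,130,50),(125,255,255),(343,130,375,240)); q=p[p[:,0]>=p[:,0].max()-3].mean(0); print("drawer end",q,ray("top",*q,.114).round(4))
    return T
E
python3 - <<'E'
from m import *
go((.57,.017,.095)); drawer()
E
```

```text
tcp [0.5291 0.005  0.0935] F [-1.6 -1.  -0.6] toolx ang -168.17 shift frac [-0.0708  0.0056 -0.0026] t 5.4
drawer end [352.22223 180.5    ] [ 0.583  -0.1156  0.114 ]
```

>>> move_arm(
  targets=[
    [[0,-0.01,0,0,0],[0,-0.01,0,0,0],[0,-0.01,0,0,0],[0,-0.008,0,0,0],[0,-0.006,0,0,0]],
  ],
)

```text
time: 5.87
tool_pos: [0.5553, 0.0103, 0.0938]
tool_rot: [0.0, -0.103, 0.995, -0.0]
contact_force: [-2.9, -1.3, -0.0]
gripper_width: 0.001
grasp_force: 1.1
```

>>> move_arm(
  targets=[
    [[0,-0.006,0,0,0],[0,-0.005,0,0,0],[0,-0.004,0,0,0],[0,-0.004,0,0,0],[0,-0.003,0,0,0]],
  ],
)

```text
time: 6.28
tool_pos: [0.5661, 0.0126, 0.0937]
tool_rot: [-0.003, -0.103, 0.995, -0.0]
contact_force: [-13.2, -4.4, 9.6]
gripper_width: 0.001
grasp_force: 7.2
```

Run:
```python
from m import *
go((.57,.017,.095)); drawer()
```

```text
tcp [0.5661 0.0126 0.0937] F [-13.2  -4.4   9.6] toolx ang -168.16 shift frac [-0.0079  0.0058 -0.0021] t 6.2833
drawer end [347.1579  164.36842] [ 0.6213 -0.1097  0.114 ]
```

>>> move_arm(
  targets=[
    [[0,-0.003,0,0,0],[0,-0.002,0,0,0],[0,0,0,0,0]],
  ],
)

```text
time: 6.58
tool_pos: [0.566, 0.0126, 0.0938]
tool_rot: [-0.007, -0.103, 0.995, -0.001]
contact_force: [-21.6, -4.9, 13.4]
gripper_width: 0.004
grasp_force: 11.0
```

>>> move_arm(
  targets=[
    [[0,0.01,0,0,0],[0,0.04,0,0,0],[0,0.04,0,-0.03,0],[0,0,0,-0.065,0],[0,0,0,-0.065,0]],
  ],
)

```text
time: 7.0
tool_pos: [0.5149, 0.0031, 0.1879]
tool_rot: [-0.002, -0.103, 0.995, 0.001]
contact_force: [0.9, -1.3, 1.7]
gripper_width: 0.0
grasp_force: 0.0
```

>>> move_arm(
  targets=[
    [[0,0,-0.068,0,0],[0,0,-0.068,0,0],[0,0,-0.068,0,0],[0,0,-0.068,0,0],[0,0,0,0,0]],
  ],
)

```text
time: 7.42
tool_pos: [0.5527, -0.1632, 0.1907]
tool_rot: [0.002, -0.1, 0.995, -0.002]
contact_force: [-0.7, 1.3, -0.0]
gripper_width: 0.002
grasp_force: 0.0
```

Run:
```python
from m import *
T=drawer(); cv2.imwrite("pics/t4.png",T[:,:,::-1])
A=cv2.resize(T[40:270,180:490],None,fx=2.5,fy=2.5,interpolation=cv2.INTER_CUBIC)
cv2.imwrite("pics/c4.png",cv2.cvtColor(np.clip(A*1.5,0,255).astype(np.uint8),cv2.COLOR_RGB2BGR))
p,a,c=blob(T,(3,110,60),(20,255,255),(275,120,305,155));print("tab",a,c,ray("top",*c,.155).round(4))
go((.66,-.04,.2))
```

```text
drawer end [347.1579  164.36842] [ 0.6213 -0.1097  0.114 ]
tab 56 [289.08928571 137.16071429] [0.6857 0.0105 0.155 ]
tcp [ 0.5521 -0.1603  0.1903] F [-0.3  0.3 -1. ] toolx ang -168.43 shift frac [-0.2164  0.1604 -0.0158] t 7.4667
```

View pics/c4.png

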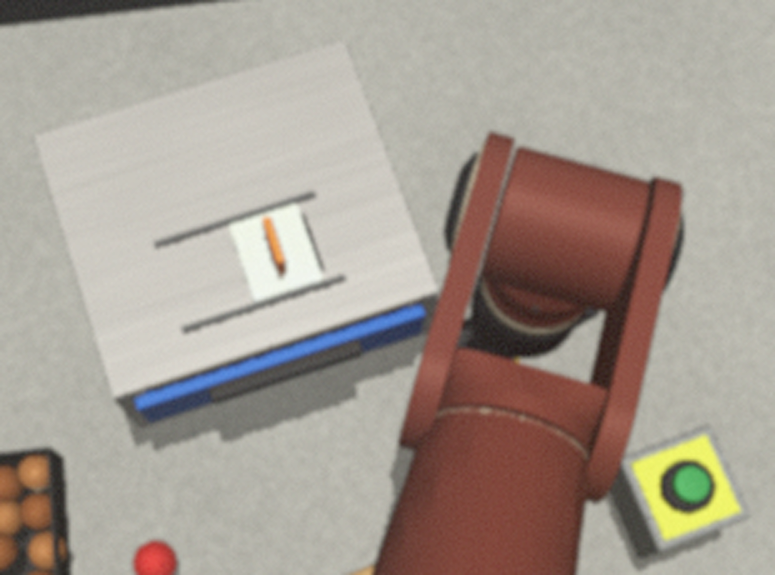

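The drawer is flush, with the panel just proud of the dryer's face from (135,405) to (425,318) in the crop. The tab hasn't moved. Next I go to the right of the tab.

>>> move_arm(
  targets=[
    [[0,-0.055,0.029,0,0],[0,-0.055,0.029,0,0],[0,-0.055,0.029,0,0],[0,-0.055,0.029,0,0],[0,-0.055,0.029,0,0]],
  ],
)

```text
time: 7.88
tool_pos: [0.6962, -0.0355, 0.19]
tool_rot: [0.001, -0.104, 0.995, 0.0]
contact_force: [1.0, -0.5, -0.1]
gripper_width: -0.004
grasp_force: 0.0
```

>>> move_arm(
  targets=[
    [[0,0,0,0.02,0],[0,0,0,0.02,0],[0,0,0,0.01,0],[0,0,0,0.01,0],[0,0,0,0,0]],
  ],
)

```text
time: 8.3
tool_pos: [0.693, -0.0385, 0.1514]
tool_rot: [-0.002, -0.103, 0.995, 0.001]
contact_force: [-0.5, -0.0, -0.5]
gripper_width: -0.001
grasp_force: 0.0
```

Run:
```python
from m import *
go((.697,-.042,.15))
im=save("wrist","w5.png")
h=cv2.cvtColor(im,cv2.COLOR_RGB2HSV)
p,a,c=blob(im,(3,150,80),(18,255,255),(0,0,640,400));print("tab",a,c,p.min(0),p.max(0),ray("wrist",*c,.15).round(4))
```

```text
tcp [ 0.693  -0.0385  0.1514] F [-0.5 -0.  -0.5] toolx ang -168.23 shift frac [-0.0054 -0.007   0.0024] t 8.3
tab 2587 [431.75647468 244.37069965] [412. 202.] [452. 289.] [0.6811 0.0086 0.15  ]
```

View pics/w5.png

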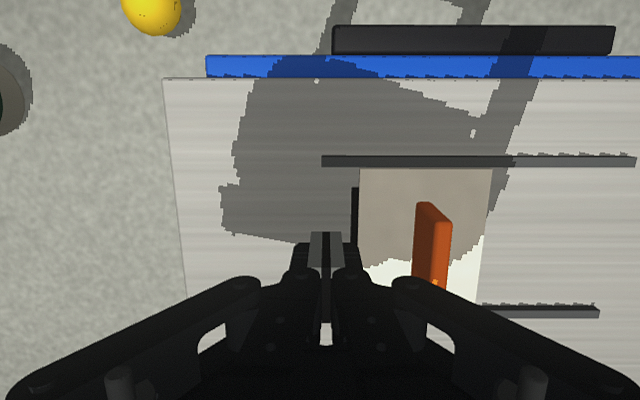

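The wrist view shows the tab at about (432,244), to the +y side of the fingertips at (325,235) and level with them. No force. I'll go slightly lower and push to +y.

>>> move_arm(
  targets=[
    [[0,0,0,0.007,0],[0,0,0.015,0,0],[0,0,0.015,0,0],[0,0,0.01,0,0],[0,0,0.01,0,0]],
  ],
)

```text
time: 8.77
tool_pos: [0.6887, -0.0079, 0.1501]
tool_rot: [0.0, -0.103, 0.995, -0.0]
contact_force: [0.5, -2.3, 0.2]
gripper_width: 0.001
grasp_force: 1.6
```

>>> move_arm(
  targets=[
    [[0,0,0.01,0,0],[0,0,0.01,0,0],[0,0,0.01,0,0],[0,0,0.01,0,0],[0,0,0.01,0,0]],
  ],
)

```text
time: 9.18
tool_pos: [0.6827, 0.021, 0.15]
tool_rot: [0.0, -0.103, 0.995, -0.0]
contact_force: [1.2, -1.6, 1.8]
gripper_width: -0.002
grasp_force: 0.9
```

```bash
cat >> m.py <<'E'
def tab():
    im=grab_frame("wrist");p,a,c=blob(im,(3,150,80),(18,255,255),(335,100,600,320));print("tab px",a,c)
    im=grab_frame("scene");p,a,c=blob(im,(3,150,60),(20,255,255),(240,215,310,290));print("scene tab",a,c,ray("scene",*c,.155).round(4))
E
python3 - <<'E'
from m import *
go((.697,-.042,.15));tab()
E
```

```text
tcp [0.6827 0.021  0.15  ] F [ 1.2 -1.6  1.8] toolx ang -168.18 shift frac [-1.900e-03 -1.076e-01  1.000e-04] t 9.1833
tab px 1510 [366.58807947 235.68741722]
scene tab 81 [280.69135802 244.79012346] [0.6846 0.0438 0.155 ]
```

>>> move_arm(
  targets=[
    [[0,0,0.01,0,0],[0,0,0.01,0,0],[0,0,0.01,0,0],[0,0,0.01,0,0],[0,0,0.01,0,0]],
  ],
)

```text
time: 9.7
tool_pos: [0.6768, 0.0484, 0.1496]
tool_rot: [0.0, -0.103, 0.995, -0.003]
contact_force: [5.1, -20.1, -1.9]
gripper_width: -0.003
grasp_force: 10.9
```

>>> move_arm(
  targets=[
    [[0,0,0.005,0,0],[0,0,0.004,0,0],[0,0,0.004,0,0],[0,0,0.003,0,0],[0,0,0,0,0]],
  ],
)

```text
time: 10.12
tool_pos: [0.6767, 0.0486, 0.1499]
tool_rot: [0.002, -0.101, 0.995, -0.011]
contact_force: [7.2, -32.0, -3.1]
gripper_width: 0.001
grasp_force: 16.1
```

Run:
```python
from m import *
go((.697,-.042,.15));tab()
```

```text
tcp [0.6767 0.0486 0.1499] F [  7.2 -32.   -3.1] toolx ang -168.35 shift frac [-0.0027 -0.1547  0.0032] t 10.1167
tab px 1366 [364.80746706 234.84114202]
scene tab 69 [287.27536232 252.15942029] [0.6814 0.0693 0.155 ]
```

>>> move_arm(
  targets=[
    [[0,0,-0.015,0,0],[0,0,-0.04,0,0],[0,0,-0.03,-0.05,0],[0,0,0,-0.065,0],[0,0,-0.05,0,0]],
  ],
)

```text
time: 10.63
tool_pos: [0.6941, -0.0169, 0.2278]
tool_rot: [0.006, -0.105, 0.994, 0.0]
contact_force: [1.6, 0.0, 2.2]
gripper_width: 0.002
grasp_force: 0.0
```

>>> move_arm(
  targets=[
    [[0,0.06,-0.02,0,0],[0,0.06,-0.02,0,0],[0,0.06,-0.02,0,0],[0,0.06,-0.02,0,0],[0,0.06,-0.02,0,0]],
  ],
)

```text
time: 11.05
tool_pos: [0.5254, -0.1153, 0.218]
tool_rot: [-0.0, -0.103, 0.995, 0.001]
contact_force: [0.5, -0.7, 0.7]
gripper_width: 0.002
grasp_force: 0.0
```

Run:
```python
from m import *
S=save("scene","s6.png");T=save("top","t6.png")
p,a,c=blob(S,(3,110,60),(20,255,255),(255,220,310,280));print("scene",a,c,ray("scene",*c,.155).round(4))
p,a,c=blob(T,(3,110,60),(20,255,255),(245,120,305,175));print("top",a,c,ray("top",*c,.155).round(4))
go((.439,-.3305,.16));drawer()
A=cv2.resize(T[40:270,180:490],None,fx=2.5,fy=2.5,interpolation=cv2.INTER_CUBIC)
cv2.imwrite("pics/c6.png",cv2.cvtColor(np.clip(A*1.5,0,255).astype(np.uint8),cv2.COLOR_RGB2BGR))
```

```text
scene 108 [289.06481481 250.46296296] [0.6756 0.0678 0.155 ]
top 52 [264.13461538 145.26923077] [0.6742 0.0659 0.155 ]
tcp [ 0.5233 -0.1164  0.2173] F [-0.   0.8  0.1] toolx ang -168.36 shift frac [ 0.2093 -0.3214  0.0957] t 11.15Traceback (most recent call last):
  File "<stdin>", line 5, in <module>
  File "m.py", line 7, in drawer
    T=grab_frame("top"); p,a,c=blob(T,(105,130,50),(125,255,255),(343,130,375,240)); q=p[p[:,0]>=p[:,0].max()-3].mean(0); print("drawer end",q,ray("top",*q,.114).round(4))
                               ~~~~^^^^^^^^^^^^^^^^^^^^^^^^^^^^^^^^^^^^^^^^^^^^^^^^
  File "m.py", line 5, in blob
    i=1+np.argmax(s[1:,4]); return np.argwhere(l==i)[:,::-1].astype(np.float32),s[i,4],c[i]
        ~~~~~~~~~^^^^^^^^^
    return _wrapfunc(a, 'argmax', axis=axis, out=out, **kwds)
    return bound(*args, **kwds)
ValueError: attempt to get argmax of an empty sequence
```

Both views give the same tab shift, about 57 mm. It stopped dead at 32 N on the pads, and the earlier crop showed a dark slit already open beside the plate, so the shutter probably started slightly open. My ten pictures are used up, so I'll check the margins to the rail ends numerically and look for the bottle too.

Run:
```python
from m import *
th=np.radians(11.5);ex=np.array([np.cos(th),np.sin(th)]);ey=np.array([-ex[1],ex[0]]);C=np.array([.7259,.0428])
for f in("top0.png","t6.png"):
    g=cv2.cvtColor(cv2.imread("pics/"+f),cv2.COLOR_BGR2GRAY)
    # rail profile and plate profile along dryer y
    ys=np.arange(-.10,.101,.005)
    print(f)
    for dx in(-.085,-.08,-.005,0,-.03,-.06):
        v=[cv2.getRectSubPix(g,(1,1),tuple(float(a) for a in proj("top",[*(C+ex*dx+ey*y),.133])))[0,0] for y in ys]
        print(dx,' '.join(map(str,v)))
S=cv2.imread("pics/t6.png");print(cv2.cvtColor(S,cv2.COLOR_BGR2HSV)[119,445])
im=grab_frame("top");p,a,c=blob(im,(45,110,30),(80,255,255),(435,215,475,255));print("btn",a,c)
```

```text
top0.png
-0.085 126 126 125 125 126 110 89 90 90 90 92 90 90 88 88 90 90 89 90 94 92 91 90 93 92 93 93 90 90 90 90 89 89 91 90 107 125 125 124 124 124
-0.08 126 126 126 127 126 125 124 126 126 138 145 142 142 143 142 141 142 143 141 142 144 141 124 126 126 126 126 127 125 125 126 125 123 126 125 124 127 126 126 124 125
-0.005 123 123 123 122 123 103 69 71 76 79 90 89 89 91 92 88 90 90 88 85 90 86 75 76 75 66 72 72 69 72 71 68 70 71 73 93 121 121 123 121 121
0 121 121 121 121 121 113 103 103 103 105 102 104 106 104 103 105 106 102 105 105 103 105 105 106 107 106 106 106 106 105 103 106 104 105 106 112 122 122 121 122 121
-0.03 123 122 122 123 122 122 122 122 100 127 147 147 147 146 125 103 101 144 147 147 147 143 119 122 122 122 122 121 122 123 122 122 122 122 123 124 122 121 123 123 122
-0.06 121 122 123 122 121 121 120 121 100 129 148 146 146 148 125 59 97 147 147 147 146 143 119 121 122 121 120 121 121 121 121 121 121 120 121 123 120 121 121 121 121
t6.png
-0.085 135 138 137 138 138 122 100 98 101 99 98 99 100 99 99 99 100 101 102 102 104 101 104 105 102 101 103 104 99 100 100 101 
[... 192 characters left out ...]
7 138 137 138
-0.005 133 133 134 134 134 114 78 79 82 73 78 78 83 82 82 76 79 81 82 79 89 97 99 105 101 93 102 101 96 97 96 93 99 89 82 104 133 134 134 134 133
0 133 133 133 133 132 124 114 114 114 116 114 114 117 115 114 116 117 114 118 117 115 116 117 116 117 117 117 116 118 115 115 117 116 115 117 122 134 132 133 133 134
-0.03 136 133 133 133 134 134 135 135 111 56 118 65 102 91 76 117 51 116 77 82 140 159 160 160 160 158 129 113 147 161 160 160 160 142 135 135 135 135 135 134 136
-0.06 134 134 133 134 133 133 134 134 109 58 122 64 101 92 72 115 56 119 74 82 138 159 160 161 160 159 101 72 145 161 160 160 160 142 133 133 132 134 133 133 133
[108 168 137]
btn 157 [456.28025478 233.37579618]
```

The slots (y from −60 to 0 mm) are all uncovered. The plate's end margin to the rail is now about 9 mm. At the start its margin on the other side was about 18 mm, so it was already some 8 mm open, and 57 + 8 gives the full 65 mm. Now the button.

>>> move_arm(
  targets=[
    [[0,0.035,-0.0535,0,0],[0,0.035,-0.0535,0,0],[0,0.035,-0.0535,0,0],[0,0.035,-0.0535,0,0],[0,0.035,-0.0535,0,0]],
  ],
)

```text
time: 11.67
tool_pos: [0.4581, -0.295, 0.219]
tool_rot: [0.001, -0.104, 0.995, 0.0]
contact_force: [1.5, -0.3, 0.5]
gripper_width: -0.001
grasp_force: 0.0
```

>>> move_arm(
  targets=[
    [[0,0.034,-0.0535,0,0],[0,0,0,0.05,0],[0,0,0,0.045,0],[0,0,0,0,0],[0,0,0,0,0]],
  ],
)

```text
time: 12.08
tool_pos: [0.4441, -0.3286, 0.1599]
tool_rot: [-0.001, -0.104, 0.995, 0.002]
contact_force: [0.5, 0.2, 0.5]
gripper_width: 0.001
grasp_force: 0.0
```

Run:
```python
from m import *
go((.439,-.3305,.11))
im=save("wrist","w7.png")
p,a,c=blob(im,(45,110,30),(80,255,255),(0,0,640,400));print("btn",a,c,p.min(0),p.max(0),ray("wrist",*c,.088).round(4))
p,a,c=blob(im,(22,110,80),(35,255,255),(0,0,640,400));print("yellow",a,c,p.min(0),p.max(0),ray("wrist",*p.min(0),.08).round(4),ray("wrist",*p.max(0),.08).round(4))
s=state();q=s["tool_pos"]
for z in(.09,.10,.14): print(proj("wrist",[q[0],q[1],z]))
```

```text
tcp [ 0.4441 -0.3286  0.1599] F [0.5 0.2 0.5] toolx ang -168.11 shift frac [ 0.0088 -0.0017  0.0832] t 12.0833
btn 2000 [328.7445 203.4435] [304. 178.] [353. 228.] [ 0.4437 -0.3277  0.088 ]
yellow 6866 [328.51296242 187.19312555] [271. 141.] [383. 248.] [ 0.4118 -0.3734  0.08  ] [ 0.4708 -0.2819  0.08  ]
[325.9444769  205.52163405]
[325.9874428  210.18117033]
[326.20659041 233.94714251]
```

The button's centre lies within 1 mm of the tool axis. Going down, slowly near contact.

>>> move_arm(
  targets=[
    [[0,0,0,0.035,0],[0,0,0,0.03,0],[0,0,0,0.005,0],[0,0,0,0.004,0],[0,0,0,0,0]],
  ],
)

```text
time: 12.55
tool_pos: [0.4449, -0.3301, 0.1187]
tool_rot: [0.001, -0.103, 0.995, -0.001]
contact_force: [-0.3, 0.3, 0.4]
gripper_width: 0.001
grasp_force: 0.0
```

>>> move_arm(
  targets=[
    [[0,0,0,0.005,0],[0,0,0,0.005,0],[0,0,0,0.005,0],[0,0,0,0.005,0],[0,0,0,0,0]],
  ],
)

```text
time: 12.97
tool_pos: [0.4435, -0.3296, 0.1045]
tool_rot: [-0.0, -0.103, 0.995, 0.0]
contact_force: [0.3, 0.1, -0.8]
gripper_width: -0.001
grasp_force: 0.0
```

>>> move_arm(
  targets=[
    [[0,0,0,0.004,0],[0,0,0,0.004,0],[0,0,0,0.004,0],[0,0,0,0.003,0],[0,0,0,0,0]],
  ],
)

```text
time: 13.38
tool_pos: [0.444, -0.3301, 0.0967]
tool_rot: [0.0, -0.103, 0.995, -0.0]
contact_force: [-1.8, 1.7, 5.4]
gripper_width: -0.0
grasp_force: 2.3
```

>>> move_arm(
  targets=[
    [[0,0,0,0.004,0],[0,0,0,0.003,0],[0,0,0,0,0]],
  ],
)

```text
time: 13.63
tool_pos: [0.4443, -0.3303, 0.0962]
tool_rot: [-0.0, -0.103, 0.995, 0.0]
contact_force: [-8.3, 7.5, 22.2]
gripper_width: 0.001
grasp_force: 11.1
```

The tool stopped dead at 22 N, so the button is right down. Releasing.

>>> move_arm(
  targets=[
    [[0,0,0,-0.02,0],[0,0,0,-0.05,0],[0,0,0,-0.065,0],[0,0,0,-0.065,0],[0,0,0,0,0]],
  ],
)

```text
time: 14.05
tool_pos: [0.4472, -0.3329, 0.2217]
tool_rot: [0.005, -0.103, 0.995, -0.006]
contact_force: [2.0, -0.4, 2.0]
gripper_width: 0.002
grasp_force: 0.0
```

Run:
```python
from m import *
im=grab_frame("wrist");go((.44,-.33,.2))
p,a,c=blob(im,(45,110,30),(80,255,255),(0,0,640,400));print("btn",a,c,p.min(0),p.max(0))
drawer();im=grab_frame("top")
p,a,c=blob(im,(3,110,60),(20,255,255),(245,120,305,175));print("tab",a,c)
T0=cv2.cvtColor(cv2.imread("pics/top0.png"),cv2.COLOR_BGR2RGB)
for n,lo,hi,b in(("cap",(105,130,50),(125,255,255),(425,100,465,135)),("brush",(8,60,80),(25,255,255),(295,255,340,300)),("punnet",(0,0,0),(180,255,45),(145,210,220,300))):
    for I in(T0,im):
        try: print(n,blob(I,lo,hi,b)[1:])
        except ValueError: print(n,"hidden")
```

```text
tcp [ 0.4462 -0.332   0.218 ] F [-0.2  0.2  0.1] toolx ang -168.17 shift frac [0.0095 0.0057 0.0299] t 14.1
btn 1226 [336.47389886 177.29363785] [318. 158.] [356. 197.]
drawer end [347.1579  164.36842] [ 0.6213 -0.1097  0.114 ]
tab 52 [264.05769231 145.19230769]
cap (np.int32(125), array([445.136, 118.52 ]))
cap (np.int32(124), array([445.16935484, 118.55645161]))
brush (np.int32(280), array([315.90357143, 275.56428571]))
brush (np.int32(279), array([315.85663082, 275.60573477]))
punnet (np.int32(1149), array([180.33420366, 256.7232376 ]))
punnet (np.int32(313), array([158.62619808, 266.90734824]))
```

```bash
python3 -c "
from plant import job; print(job.job_done())"
```

```text
the job is handed in; nothing more can be done
None
```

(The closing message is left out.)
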